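# Make used needle pens safe and case them

## Robot

A 6-joint arm with a two-finger parallel gripper is mounted at the origin on the work surface. World frame = base frame: x ahead of the robot, y to its left, z up, the work surface at z = 0. Lengths are in m, angles in rad, forces in N, time in s.
With the tool pointing down it reaches from about 0.4 to 0.825 m from the base axis. Payload 7 kg.
Tool frame: the origin (TCP) lies at the very end of the fingers, on their centre line; the grasp point (between the pads) lies 19 mm behind it (ctrl.grip_depth is the distance from the TCP to the grasp point, in m); z points along the fingers, y is the line along which they close (so a half turn about z gives the same grasp; the last joint's range is limited). The gripper opens to 88 mm and grips with 3 to 60 N. Pads are 19 mm wide; open, the fingers measure 130 mm over their backs; the gripper's body (78 mm by 193 mm) begins 47 mm behind the grasp point.
Start: joints at [-1.06, 0.359, 0.012, 0, -1.224, -0.288], TCP at [0.149, -0.658, 0.227] pointing down, gripper open.
Joint ranges: [-3.07, 3.07], [-1.43, 2.12], [-1.02, 1.25], [-3.03, 1.67], [-3.05, -0], [-3.03, 3.03]. Speed limits (rad/s): [2.39, 2.39, 3.01, 3.14, 3.14, 3.14].

## Interface

Orientations are given as a rotation vector (axis times angle).
In Python, from cell import status, optics, workorder, ctrl gives the robot as it stands.
- The arm moves only by the shell command python3 -m pendant 'ROWS'. ROWS is JSON, a list of rows, each a list of 7 numbers: the shift along the world's x, y, z in cm, then the turn, a rotation vector about the world's x, y, z in degrees, then the finger opening in cm, from 0 to 8.76. In form: [[tx, ty, tz, rx, ry, rz, claw], ...]. A call has 1 to 20 rows; each row shifts and turns the commanded pose from where the row before left it; what a row does not reach is not made up. A row lasts 1/10 s, in which the tool goes at most 50 mm and 8.59 degrees, less where a joint would pass 70% of its speed; a pose out of reach is approached as far as the arm can. A call with a gripper value outside its range is refused whole. The fingers move at their own pace and stop on an object; the grip force is fixed at half the most. Time passes only in rows, so rows that do not move let the fingers close. It gives the time, the measured TCP pose, the force, the opening and the grip force at its end, in the units of the state.
- status.observe(): the state, without advancing time (a new reading comes with each control period).
- optics.snapshot(name): name is "scene" or "top" or "wrist"; returns the picture (480x640x3 uint8, red, green, blue); there is no depth.
- optics.camera_info(name): a dict with "camera_matrix" (3x3 intrinsics, pixels), "rvec" (rotation vector, rad) and "tvec" (3), from world to camera coordinates, as OpenCV has them. Camera axes: x right, y down, z forward; pixel columns grow to the right and rows downward; lengths in m; the calibration is good to about 2 mm. A picture is of the moment at which its call begins: read the wrist's pose just before it. camera_info takes no time and is no camera call; for the wrist camera it gives the pose at the moment of the call.
- workorder.job_done(): hands the job in; it is judged then, once.
The state is a dict: "time": time; "q": joint angles; "qvel": joint speeds; "joint_efforts": joint torques, N m; "eef_pos": TCP position; "orientation": TCP orientation; "contact_force": force on the tool from outside, world axes, zero at the start; "torque": the same for the moment, N m; "grip_width": finger opening in m; "finger_force": force on a finger pad.
Only numpy, scipy, OpenCV 4.12 (cv2) and the standard library are available. Lean on these libraries where they do the work, as an engineer would, in place of code of your own. Each camera call takes 0.05 s, during which the arm holds its last target. There are 200 camera calls.

## Task

Make the used needle pens on the microscope bench safe and put them away: pick up each pen, click its end button fully home by pushing it against something fixed, such as the upright steel plate (never press a button with the fingers), and only then lay the pen in the open case. When every pen is in, shut the lid fully; leave everything else on the bench where it is.

Things in the scene. Friction and masses are not known exactly. Their poses are not given: they have to be found in the camera images.
- pen0: white flat-sided needle pen with a grey sleeve (all alike; 3 to 5 present), lying on the bench, 45 g. Barrel 90 long (x -52 to +38 mm), 16 wide, 14 high. Origin: on the underside; the pen's axis is 7 mm up its z. x points to the needle end: round nose 11 mm across to +52, thin needle to +60. The button, at the -x end, is a round rod reaching -61, or -53 once home
- pen0_button: pen0's end button, 10 mm across; origin at the middle of its outer end, x along the pen's axis towards the needle
- pen0_click (a joint): travel of pen0's end button in m: 0 fully out (needle bare), 0.008 fully home (a sleeve then covers the needle). It takes about 4 N and stays where it is pushed
- pen1: white flat-sided needle pen with a grey sleeve (all alike; 3 to 5 present), lying on the bench, 45 g. Barrel 90 long (x -52 to +38 mm), 16 wide, 14 high. Origin: on the underside; the pen's axis is 7 mm up its z. x points to the needle end: round nose 11 mm across to +52, thin needle to +60. The button, at the -x end, is a round rod reaching -61, or -53 once home
- pen1_button: pen1's end button, 10 mm across; origin at the middle of its outer end, x along the pen's axis towards the needle
- pen1_click (a joint): travel of pen1's end button in m: 0 fully out (needle bare), 0.008 fully home (a sleeve then covers the needle). It takes about 4 N and stays where it is pushed
- pen2: white flat-sided needle pen with a grey sleeve (all alike; 3 to 5 present), lying on the bench, 45 g. Barrel 90 long (x -52 to +38 mm), 16 wide, 14 high. Origin: on the underside; the pen's axis is 7 mm up its z. x points to the needle end: round nose 11 mm across to +52, thin needle to +60. The button, at the -x end, is a round rod reaching -61, or -53 once home
- pen2_button: pen2's end button, 10 mm across; origin at the middle of its outer end, x along the pen's axis towards the needle
- pen2_click (a joint): travel of pen2's end button in m: 0 fully out (needle bare), 0.008 fully home (a sleeve then covers the needle). It takes about 4 N and stays where it is pushed
- pen3: white flat-sided needle pen with a grey sleeve (all alike; 3 to 5 present), lying on the bench, 45 g. Barrel 90 long (x -52 to +38 mm), 16 wide, 14 high. Origin: on the underside; the pen's axis is 7 mm up its z. x points to the needle end: round nose 11 mm across to +52, thin needle to +60. The button, at the -x end, is a round rod reaching -61, or -53 once home
- pen3_button: pen3's end button, 10 mm across; origin at the middle of its outer end, x along the pen's axis towards the needle
- pen3_click (a joint): travel of pen3's end button in m: 0 fully out (needle bare), 0.008 fully home (a sleeve then covers the needle). It takes about 4 N and stays where it is pushed
- pen4: white flat-sided needle pen with a grey sleeve (all alike; 3 to 5 present), lying on the bench, 45 g. Barrel 90 long (x -52 to +38 mm), 16 wide, 14 high. Origin: on the underside; the pen's axis is 7 mm up its z. x points to the needle end: round nose 11 mm across to +52, thin needle to +60. The button, at the -x end, is a round rod reaching -61, or -53 once home
- pen4_button: pen4's end button, 10 mm across; origin at the middle of its outer end, x along the pen's axis towards the needle
- pen4_click (a joint): travel of pen4's end button in m: 0 fully out (needle bare), 0.008 fully home (a sleeve then covers the needle). It takes about 4 N and stays where it is pushed
- case: grey open plastic case fixed to the bench, 160 (its x) x 190 (its y) x 50 mm high, walls and floor 5 mm; origin in the middle of its underside. Its lid is hinged along the upper edge of its +x side, which lies away from the middle of the bench; x axis points to the hinge
- lid (a joint): angle of the case's lid in rad: 0 shut flat on the rim, grows as it opens, 2.2 wide open (it leans back past upright). A stiff hinge (about 0.18 N m): it stays where it is left
- lid_hinge (a point): middle of the lid's hinge line, on the case's upper rim (50 mm above the bench, 80 mm along the case's x). The lid is a plate 160 mm from hinge to free edge, 190 wide, 8 thick above the rim, with a knob 35 mm tall on the middle of its outer face, 30 mm from the free edge; its axes turn with it (-x to the free edge, z out of the outer face)
- block_face (a point): steel angle plate bolted to the bench; its upright is 100 mm wide, 70 high, 12 thick, with a 12 mm high foot behind it. This point is the middle of the upright's free, flat face, 35 mm above the bench; its x axis points into the plate, its y along the face
- dish: bystander, leave it alone: flat round glass dish, 64 mm across, 17 high; origin under its centre
- jar: bystander, leave it alone: small jar with white cap, 44 mm across, 55 high; origin under its centre
- tweezers: bystander, leave it alone: steel tweezers lying flat, 120 mm long, 7 high; origin under its centre
- eyecap: bystander, leave it alone: round black eyepiece cap, 36 mm across, 11 high; origin under its centre
- objective: bystander, leave it alone: dark objective barrel, 34 mm across, 34 high; origin under its centre
Things that resemble listed ones, but are neither listed nor needed, are in the scene too. What is shaped like the pen2 but brown is not meant.

How it is judged:
On the way, in this order (a step that is already met when the one before it is completed fails the run):
1. the button of every pen present is pushed home (value of joint each of pen0_click, pen1_click, pen2_click, pen3_click, pen4_click above 0.0065 m), for 0.2 s.
2. every pen present lies inside the case, the lid still open (x of pen0 in the frame of case between -0.075 and 0.075 m and y of pen0 in the frame of case between -0.09 and 0.09 m and z of each of pen0, pen1, pen2, pen3, pen4 in the frame of case below 0.045 m and x of pen1 in the frame of case between -0.075 and 0.075 m and y of pen1 in the frame of case between -0.09 and 0.09 m and x of pen2 in the frame of case between -0.075 and 0.075 m and y of pen2 in the frame of case between -0.09 and 0.09 m and x of pen3 in the frame of case between -0.075 and 0.075 m and y of pen3 in the frame of case between -0.09 and 0.09 m and x of pen4 in the frame of case between -0.075 and 0.075 m and y of pen4 in the frame of case between -0.09 and 0.09 m and value of joint lid above 0.3 rad), for 0.2 s.
At the end, for the whole second after the job is handed in: every pen present has its button at least 6.5 of 8 mm in and lies at rest inside the case below its rim; the lid is shut to within 0.06 rad (all of step 1 and x of pen0 in the frame of case between -0.075 and 0.075 m and y of pen0 in the frame of case between -0.09 and 0.09 m and z of each of pen0, pen1, pen2, pen3, pen4 in the frame of case below 0.045 m and x of pen1 in the frame of case between -0.075 and 0.075 m and y of pen1 in the frame of case between -0.09 and 0.09 m and x of pen2 in the frame of case between -0.075 and 0.075 m and y of pen2 in the frame of case between -0.09 and 0.09 m and x of pen3 in the frame of case between -0.075 and 0.075 m and y of pen3 in the frame of case between -0.09 and 0.09 m and x of pen4 in the frame of case between -0.075 and 0.075 m and y of pen4 in the frame of case between -0.09 and 0.09 m and value of joint lid below 0.06 rad and velocity of joint lid below 0.1 rad/s and linear speed of each of pen0, pen1, pen2, pen3, pen4 below 0.03 m/s); the robot touches nothing.
It fails at once if a pen is in the case with its needle still bare ((value of joint pen0_click below 0.0045 m and x of pen0 in the frame of case between -0.075 and 0.075 m and y of pen0 in the frame of case between -0.09 and 0.09 m and z of pen0 in the frame of case below 0.045 m) or (value of joint pen1_click below 0.0045 m and x of pen1 in the frame of case between -0.075 and 0.075 m and y of pen1 in the frame of case between -0.09 and 0.09 m and z of pen1 in the frame of case below 0.045 m) or (value of joint pen2_click below 0.0045 m and x of pen2 in the frame of case between -0.075 and 0.075 m and y of pen2 in the frame of case between -0.09 and 0.09 m and z of pen2 in the frame of case below 0.045 m) or (value of joint pen3_click below 0.0045 m and x of pen3 in the frame of case between -0.075 and 0.075 m and y of pen3 in the frame of case between -0.09 and 0.09 m and z of pen3 in the frame of case below 0.045 m) or (value of joint pen4_click below 0.0045 m and x of pen4 in the frame of case between -0.075 and 0.075 m and y of pen4 in the frame of case between -0.09 and 0.09 m and z of pen4 in the frame of case below 0.045 m)).
It fails at once if a pen's button is pressed by the fingers or the arm (contact force between any of pen0_button, pen1_button, pen2_button, pen3_button, pen4_button and the fingers above 2 N or contact force between any of pen0_button, pen1_button, pen2_button, pen3_button, pen4_button and the arm above 2 N).
It fails at once if a bystander is pushed more than 5 cm or tipped over (distance of any of dish, jar, tweezers, eyecap, objective from where it was at the start of the episode above 0.05 m or angle between any of dish, jar, tweezers, eyecap, objective's own z axis and vertical above 0.8 rad).
Of pen0, pen1, pen2, pen3, pen4 only 3 to 5 are there at a start; the rules pass over those that are not, and their reading is None.
At some moment in a run one of pen0, pen1, pen2, pen3, pen4 may be knocked a few centimetres aside while the robot is not near it.
Once in a run the grip may slacken for a moment while it holds something.
It also fails if it takes over 210 s, if anything falls off the work surface, if the arm or the gripper's body presses on something with over 40 N, if the wrist force passes 120 N, or if a joint passes its speed limit or range.

## Working session

There is one attempt and no reset: what is moved stays moved. The work goes in short steps, Python scripts to look and compute and a shell command to move; the robot and the scene stay as the last step left them, time stands still between calls to the robot, and variables do not carry over. Pictures are saved under pics/ and viewed, at most 16 in all, crops included, and the job is handed in when it is done.

```bash
mkdir -p pics; ls
python3 - <<'E'
from cell import status, optics, workorder, ctrl
import cv2
for n in("top","scene"):
    cv2.imwrite(f"pics/{n}0.png",optics.snapshot(n)[:,:,::-1])
    print(n,optics.camera_info(n))
print(status.observe())
E
```

```text
pics
top {'camera_matrix': array([[506.27669332,   0.        , 325.38249077],
       [  0.        , 506.27669332, 245.28334561],
       [  0.        ,   0.        ,   1.        ]]), 'rvec': array([ 2.12678153, -2.11963511,  0.1709341 ]), 'tvec': array([-0.00704601,  0.55160214,  1.06318081])}
scene {'camera_matrix': array([[509.7076499 ,   0.        , 320.88445264],
       [  0.        , 509.7076499 , 240.4352676 ],
       [  0.        ,   0.        ,   1.        ]]), 'rvec': array([ 2.47013131,  0.603601  , -0.18512594]), 'tvec': array([-0.5095992 , -0.16806144,  1.15429826])}
{'time': 0.1, 'q': array([-1.05991598e+00,  3.59335725e-01,  1.11662675e-02, -2.94502934e-04,
       -1.22410816e+00, -2.88146535e-01]), 'qvel': array([ 9.38121892e-04, -1.45140982e-03,  2.91113185e-03,  2.41141971e-03,
        3.89121494e-05, -6.12224412e-04]), 'joint_efforts': array([-2.06312514e-03, -5.84161663e+01,  2.93751776e+01,  7.01551393e+00,
        1.01268434e-02, -6.25587109e-05]), 'eef_pos': array([ 0.14901093, -0.65790512,  0.22571255]), 'orientation': array([ 3.48954389e-01, -3.12182841e+00, -2.31252532e-03]), 'contact_force': array([ 0.24684162, -0.33751168,  0.30578428]), 'torque': array([-0.01106108, -0.00629448, -0.01269399]), 'finger_force': 0.0, 'grip_width': 0.0875755582121909}
```

View pics/top0.png

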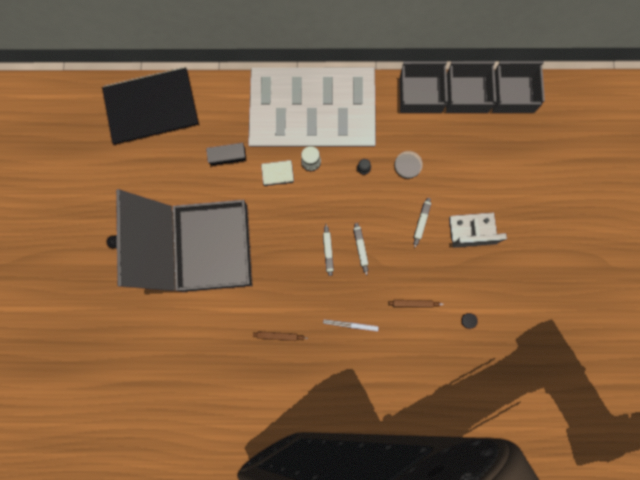

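View pics/scene0.png

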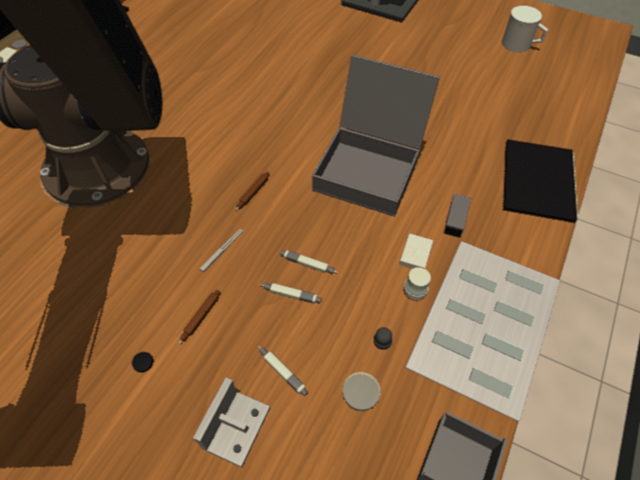

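Top view: three white pens at about (328,250), (361,248) and (423,222), brown lookalikes at (415,303) and (279,336). The steel plate is at (478,238) with its foot on the far side, so its free face looks towards the robot. The open case is at (212,246) with its hinge on the left. The scene view also shows three white pens.

```bash
cat > h.py <<'E'
import numpy as np, cv2
from cell import status, optics
def ray(n,uv,z,info=None):
    c=info or optics.camera_info(n); K=c["camera_matrix"]; R=cv2.Rodrigues(c["rvec"])[0]; t=c["tvec"]
    o=-R.T@t; p=np.atleast_2d(np.array(uv,float)); d=(R.T@np.linalg.inv(K)@np.c_[p,np.ones(len(p))].T).T
    return o+d*((z-o[2])/d[:,2])[:,None]
def pens(img,n,info=None,z=.01,amin=80,amax=1e9):
    hsv=cv2.cvtColor(img,cv2.COLOR_RGB2HSV)
    m=((hsv[...,1]<70)&(hsv[...,2]>150)).astype(np.uint8)
    out=[]
    for c in cv2.findContours(m,cv2.RETR_EXTERNAL,cv2.CHAIN_APPROX_NONE)[0]:
        a=cv2.contourArea(c)
        if amin<a<amax:
            r=cv2.minAreaRect(c); w=ray(n,[r[0]],z,info)[0]
            b=cv2.boxPoints(r); e=[(b[0]+b[1])/2,(b[1]+b[2])/2,(b[2]+b[3])/2,(b[3]+b[0])/2]
            if np.linalg.norm(e[0]-e[2])<np.linalg.norm(e[1]-e[3]): e=e[1:]+e[:1]
            E=ray(n,[e[0],e[2]],z,info); d=E[0]-E[1]
            out.append((np.round(r[0]),a,np.round(w[:2],4),round(float(np.linalg.norm(d)),3),round(float(np.degrees(np.arctan2(d[1],d[0])))%180,1)))
    return out
E
python3 - <<'E'
from h import *
im=cv2.imread("pics/top0.png")
for p in pens(im[:,:,::-1].copy(),"top",amax=1500): print(p)
cv2.imwrite("pics/c1.png",cv2.resize(im[190:290,310:512],(800,396),interpolation=cv2.INTER_CUBIC))
print(ray("top",[[176,207],[244,202],[250,286],[178,291]],.05)[:,:2])   # case rim
print(ray("top",[[118,191],[118,288],[174,207],[174,290]],.05)[:,:2])
print(ray("top",[[452,240],[506,236]],.07)[:,:2])
E
```

```text
(array([356., 326.]), 147.5, array([ 0.3786, -0.0722]), 0.1, 83.2)
(array([362., 251.]), 149.5, array([ 0.5447, -0.0876]), 0.062, 10.7)
(array([327., 245.]), 149.5, array([ 0.559 , -0.0092]), 0.061, 5.3)
(array([478., 227.]), 1139.5, array([ 0.6015, -0.3516]), 0.121, 94.8)
(array([421., 225.]), 144.5, array([ 0.6054, -0.2225]), 0.062, 162.9)
(array([277., 172.]), 570.0, array([0.7323, 0.1092]), 0.071, 97.4)
(array([590.,  64.]), 478.0, array([ 1.0016, -0.6407]), 0.232, 89.8)
[[0.63739963 0.32859456]
 [0.64903186 0.17684259]
 [0.46142592 0.15767929]
 [0.45006919 0.31370107]]
[[0.67429564 0.46165467]
 [0.45613801 0.4449776 ]
 [0.63739523 0.33307797]
 [0.45220601 0.32252932]]
[[ 0.55989731 -0.27751845]
 [ 0.56886554 -0.39345279]]
```

View pics/c1.png

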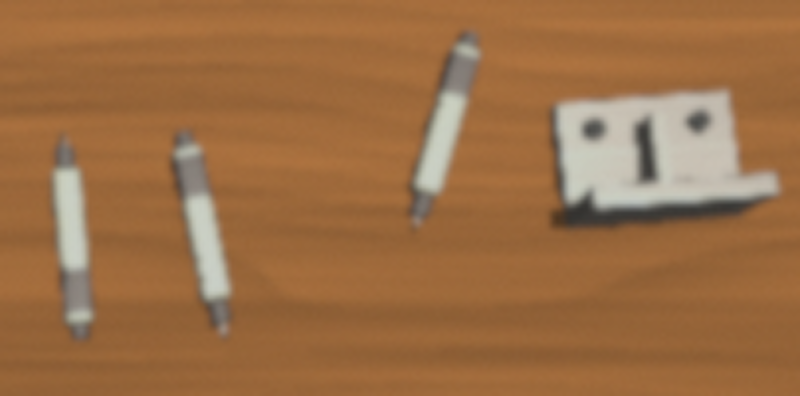

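The grey sleeve is at the button end. Pens B (361,248) and C (423,222) have their buttons towards the plate, and pen A has its button towards the robot. I'll go above pen C first.

```bash
python3 -m pendant '[[2.9,2.7,0,0,0,-1.9,4],[2.9,2.7,0,0,0,-1.9,4],[2.9,2.7,0,0,0,-1.9,4],[2.9,2.7,0,0,0,-1.9,4],[2.9,2.7,0,0,0,-1.9,4],[2.9,2.7,0,0,0,-1.9,4],[2.9,2.7,0,0,0,-1.9,4],[2.9,2.7,0,0,0,-1.9,4],[2.9,2.7,0,0,0,-1.9,4],[2.9,2.7,0,0,0,-1.9,4],[2.9,2.7,0,0,0,-1.9,4],[2.9,2.7,0,0,0,-1.9,4],[2.9,2.7,0,0,0,-1.9,4],[2.9,2.7,0,0,0,-1.9,4],[2.9,2.7,0,0,0,-1.9,4],[2.9,2.7,0,0,0,-1.9,4],[0,0,0,0,0,0,4],[0,0,0,0,0,0,4]]'
cat >> h.py <<'E'
from scipy.spatial.transform import Rotation as Rn
def look(n,f=None,**k):
    s=status.observe(); i=optics.camera_info(n); im=optics.snapshot(n)
    R=Rn.from_rotvec(s["orientation"]).as_matrix()
    print("tcp",np.round(s["eef_pos"],4),"xang",round(float(np.degrees(np.arctan2(R[1,0],R[0,0])))%360,1),"zax",np.round(R[:,2],3),"w",round(s["grip_width"],4),"F",np.round(s["contact_force"],1),"q6",round(s["q"][5],2),"t",s["time"])
    for p in pens(im,n,i,**k): print(p)
    if f: cv2.imwrite(f,im[:,:,::-1])
    return im,i
E
python3 - <<'E'
from h import *
look("wrist","pics/w1.png",z=.014,amin=800)
E
```

```text
time: 1.9
eef_pos: [0.6133, -0.2253, 0.2256]
orientation: [-0.479, -3.103, -0.0]
contact_force: [0.1, -0.4, 0.4]
grip_width: 0.0401
finger_force: 0.0
tcp [ 0.6133 -0.2253  0.2256] xang 162.5 zax [-0.002  0.    -1.   ] w 0.0401 F [ 0.1 -0.4  0.4] q6 -1.82 t 1.9
(array([106., 463.]), 4213.5, array([ 0.856 , -0.6169]), 0.293, 72.5)
(array([568., 357.]), 1000.0, array([0.8788, 0.0114]), 0.062, 162.3)
(array([590., 287.]), 1106.0, array([0.7908, 0.047 ]), 0.07, 131.4)
(array([622., 227.]), 1535.0, array([0.7281, 0.0887]), 0.067, 2.0)
(array([207., 235.]), 5630.5, array([ 0.5967, -0.3575]), 0.14, 95.1)
(array([425., 100.]), 1116.0, array([ 0.5326, -0.0916]), 0.081, 10.7)
(array([502.,  81.]), 1436.0, array([ 0.5384, -0.0145]), 0.099, 5.7)
```

View pics/w1.png

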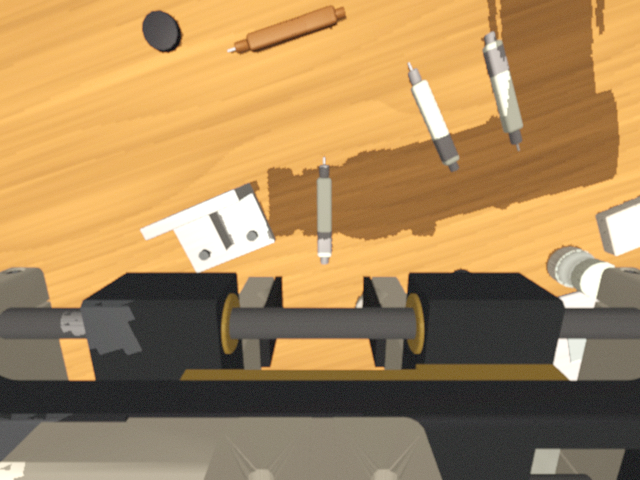

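The wrist view shows pen C upright at column 324, from its needle at row 157 to its button at row 262, in line with the fingers. The plate is at (210,230).

Run:
```python
from h import *
print(ray("wrist",[[324,262],[324,157],[324,240],[324,167]],.009))
print(ray("wrist",[[143,235],[252,187]],.07))
```

```text
[[ 0.66856314 -0.24303583  0.009     ]
 [ 0.55490688 -0.20711249  0.009     ]
 [ 0.64314436 -0.23500171  0.009     ]
 [ 0.56494296 -0.21028459  0.009     ]]
[[ 0.56992912 -0.39383344  0.07      ]
 [ 0.55872997 -0.27818263  0.07      ]]
```

```bash
python3 -m pendant '[[0,0,-3,2.25,7.1,0,4],[0,0,-3,2.25,7.1,0,4],[0,0,-4,0,0,0,4],[0,0,-4,0,0,0,4],[0,0,-3,0,0,0,4],[0,0,-2,0,0,0,4],[0,0,-1.5,0,0,0,4],[0,0,-1,0,0,0,4],[0,0,-0.5,0,0,0,4],[0,0,0,0,0,0,1],[0,0,0,0,0,0,1],[0,0,0,0,0,0,1],[0,0,0,0,0,0,1],[0,0,0,0,0,0,1],[0,0,0,0,0,0,1]]'
```

```text
time: 3.45
eef_pos: [0.6138, -0.2262, 0.0075]
orientation: [-0.442, -2.851, -0.057]
contact_force: [0.9, 1.0, 6.3]
grip_width: 0.0155
finger_force: 30.0
```

```bash
python3 -m pendant '[[0,0,1,0,0,0,1],[0,0,2,0,0,0,1],[0,0,4,0,0,0,1],[0,0,4,0,0,0,1],[-2.1,-1.8,1,0,0,3.75,1],[-2.1,-1.8,0,0,0,3.75,1],[-2.1,-1.8,0,0,0,3.75,1],[-2.1,-1.8,0,0,0,3.75,1],[-2.1,-1.8,0,0,0,3.75,1],[-2.1,-1.8,0,0,0,3.75,1],[0,0,0,0,0,0,1]]'
python3 - <<'E'
from h import *
look("wrist","pics/w2.png",z=.12,amin=800)
look("top",amax=1500)
E
```

```text
time: 4.55
eef_pos: [0.4843, -0.3355, 0.1271]
orientation: [0.122, -2.878, 0.016]
contact_force: [0.1, 0.1, -0.6]
grip_width: 0.0154
finger_force: 30.0
tcp [ 0.4843 -0.3355  0.1271] xang 184.9 zax [-0.257 -0.022 -0.966] w 0.0154 F [ 0.1  0.1 -0.6] q6 -1.3 t 4.55
(array([104., 450.]), 4539.5, array([ 0.5778, -0.4449]), 0.109, 94.8)
(array([558., 326.]), 1118.5, array([ 0.4919, -0.2116]), 0.053, 94.8)
(array([322., 326.]), 1005.0, array([ 0.5023, -0.3351]), 0.044, 94.8)
(array([ 97., 326.]), 897.5, array([ 0.5122, -0.4535]), 0.042, 93.9)
(array([322., 238.]), 3228.5, array([ 0.4564, -0.3392]), 0.071, 4.8)
tcp [ 0.4858 -0.3349  0.1272] xang 184.8 zax [-0.256 -0.022 -0.966] w 0.0156 F [ 0.6  0.3 -0.1] q6 -1.31 t 4.6
(array([492., 289.]), 104.0, array([ 0.4607, -0.3763]), 0.05, 4.1)
(array([530., 254.]), 170.0, array([ 0.5387, -0.4653]), 0.088, 109.5)
(array([327., 242.]), 155.5, array([ 0.566 , -0.0081]), 0.074, 5.3)
(array([478., 224.]), 547.0, array([ 0.6073, -0.3511]), 0.075, 90.1)
(array([277., 172.]), 602.0, array([0.7312, 0.1092]), 0.071, 97.4)
(array([224., 152.]), 400.0, array([0.7816, 0.2342]), 0.083, 99.6)
(array([466., 145.]), 407.5, array([ 0.7987, -0.3327]), 0.154, 168.6)
(array([514.,  90.]), 535.0, array([ 0.9362, -0.4536]), 0.062, 89.8)
(array([468.,  90.]), 616.5, array([ 0.9352, -0.3429]), 0.069, 89.8)
(array([420.,  90.]), 688.0, array([ 0.9355, -0.2296]), 0.076, 89.8)
(array([590.,  64.]), 585.0, array([ 1.0016, -0.6395]), 0.234, 89.8)
```

View pics/w2.png

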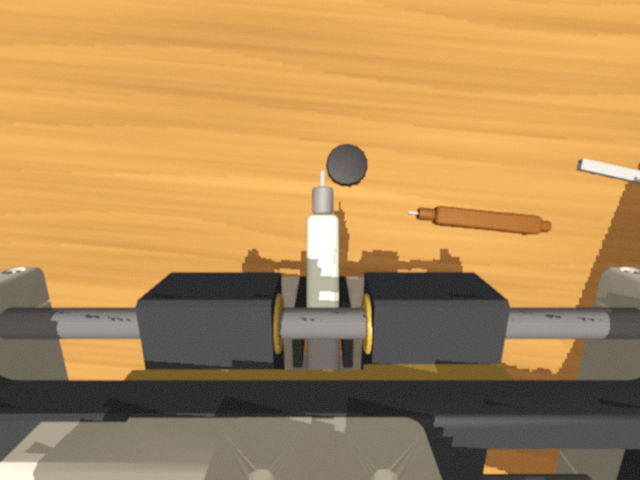

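Wrist view: the pen is held straight in the fingers (barrel at (322,240), needle at (322,175)), pointing towards the robot. Next I lower it and press.

```bash
python3 -m pendant '[[0,0,-3,0,0,0,1],[0,0,-3,0,0,0,1],[0,0,-2,0,0,0,1],[0,0,0,0,0,0,1],[0.5,0.04,0,0,0,0,1],[0.5,0.04,0,0,0,0,1],[0.3,0.03,0,0,0,0,1],[0,0,0,0,0,0,1]]'; python3 -m pendant '[[0.2,0.02,0,0,0,0,1],[0.2,0.02,0,0,0,0,1],[0.2,0.02,0,0,0,0,1],[0,0,0,0,0,0,1]]';python3 -m pendant '[[0.2,0.02,0,0,0,0,1],[0.2,0.02,0,0,0,0,1],[0,0,0,0,0,0,1]]'
```

```text
time: 5.45
eef_pos: [0.5011, -0.3333, 0.0474]
orientation: [0.123, -2.881, 0.017]
contact_force: [0.9, 0.3, 0.0]
grip_width: 0.0161
finger_force: 30.0
time: 5.85
eef_pos: [0.506, -0.3326, 0.0466]
orientation: [0.122, -2.879, 0.016]
contact_force: [-3.1, -0.1, 1.7]
grip_width: 0.0157
finger_force: 30.0
time: 6.15
eef_pos: [0.5085, -0.3323, 0.0464]
orientation: [0.122, -2.876, 0.015]
contact_force: [-7.1, -1.6, 3.2]
grip_width: 0.0157
finger_force: 30.0
```

```bash
python3 -m pendant '[[0.2,0.02,0,0,0,0,1],[0.2,0.02,0,0,0,0,1],[0,0,0,0,0,0,1]]';python3 -m pendant '[[0.2,0.02,0,0,0,0,1],[0.2,0.02,0,0,0,0,1],[0,0,0,0,0,0,1]]'
python3 - <<'E'
from h import *
look("wrist","pics/w3.png",z=.05,amin=1500)
im,i=look("scene")
cv2.imwrite("pics/s3.png",cv2.resize(im[330:480,130:330,::-1],None,fx=4,fy=4))
E
```

```text
time: 6.45
eef_pos: [0.5086, -0.332, 0.0461]
orientation: [0.12, -2.869, 0.013]
contact_force: [-16.3, -3.1, 5.1]
grip_width: 0.0155
finger_force: 30.0
time: 6.75
eef_pos: [0.5091, -0.3314, 0.0457]
orientation: [0.118, -2.862, 0.011]
contact_force: [-24.1, -4.4, 5.7]
grip_width: 0.0154
finger_force: 30.0
tcp [ 0.5091 -0.3314  0.0457] xang 184.7 zax [-0.273 -0.019 -0.962] w 0.0154 F [-24.1  -4.4   5.7] q6 -1.33 t 6.75
(array([104., 450.]), 4828.5, array([ 0.5934, -0.4334]), 0.101, 94.5)
(array([323., 238.]), 3407.0, array([ 0.4809, -0.3346]), 0.067, 4.6)
tcp [ 0.509  -0.3315  0.0457] xang 184.7 zax [-0.273 -0.019 -0.962] w 0.0159 F [-23.8  -4.    5.7] q6 -1.33 t 6.8
(array([233., 439.]), 1093.5, array([ 0.6026, -0.3578]), 0.062, 95.7)
(array([439., 460.]), 835.5, array([ 0.9028, -0.2364]), 0.079, 140.5)
(array([361., 390.]), 990.5, array([ 0.7496, -0.1931]), 0.06, 27.5)
(array([177., 392.]), 592.5, array([ 0.4784, -0.3363]), 0.109, 176.1)
(array([172., 353.]), 130.5, array([ 0.4289, -0.2848]), 0.138, 168.5)
(array([416., 260.]), 1006.5, array([0.736 , 0.0919]), 0.121, 107.7)
(array([538., 261.]), 46506.0, array([0.9504, 0.1998]), 1.185, 96.1)
(array([ 4., 55.]), 146.5, array([-0.487 ,  0.1945]), 0.07, 103.1)
(array([526.,  14.]), 379.5, array([0.7098, 1.0424]), 0.088, 27.7)
```

View pics/s3.png

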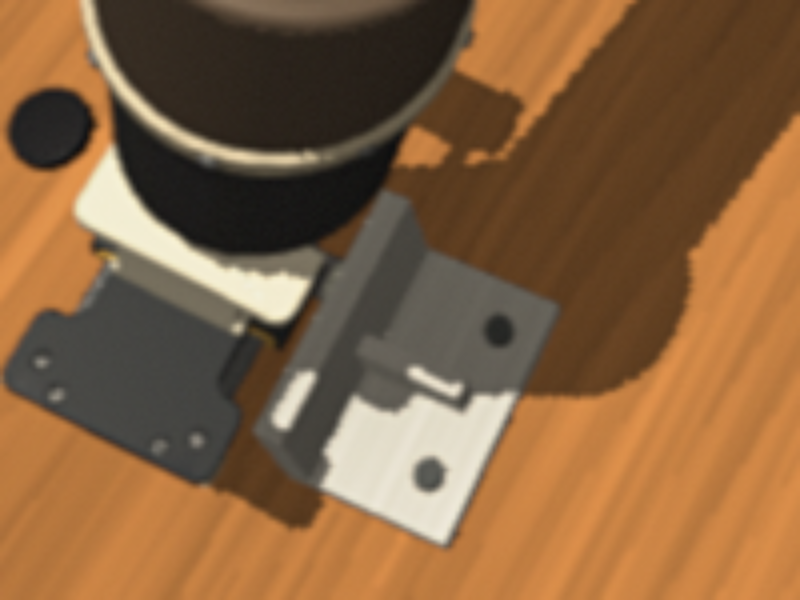

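The scene crop shows the gripper at the plate with the body above it. The force is 24 N and the tool has stopped. I'll check the needle in the wrist view.

Run:
```python
import cv2,numpy as np
a=cv2.imread("pics/w2.png")[140:300,240:400];b=cv2.imread("pics/w3.png")[140:300,240:400]
cv2.imwrite("pics/n3.png",cv2.resize(np.hstack([a,b]),None,fx=2.5,fy=2.5))
```

```text
(no output)
```

View pics/n3.png

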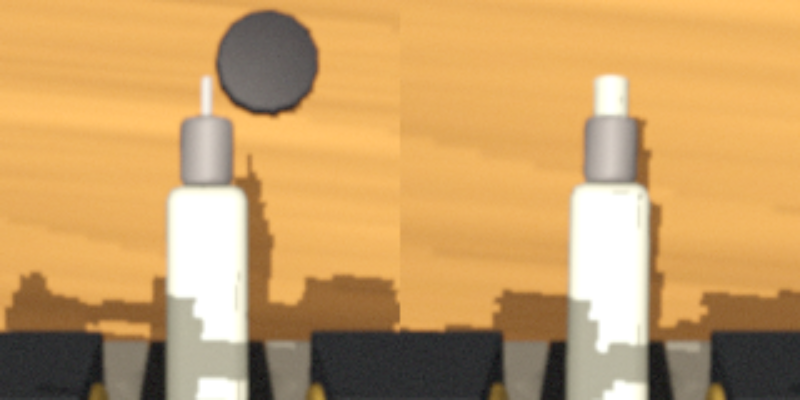

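Before the press the needle was bare; now a white sleeve covers it, and the pen has not slipped. Next I carry it to the case.

```bash
python3 -m pendant '[[-1,-0.1,0,0,0,0,1],[-3,-0.3,0,0,0,0,1],[0,0,3,0,0,0,1],[0,0,4,0,0,0,1],[0,0,3,0,0,0,1],[0,0,0,0,0,0,1]]'; python3 -m pendant '[[0.88,4.15,0,0,0,6.43,1],[0.88,4.15,0,0,0,6.43,1],[0.88,4.15,0,0,0,6.43,1],[0.88,4.15,0,0,0,6.43,1],[0.88,4.15,0,0,0,6.43,1],[0.88,4.15,0,0,0,6.43,1],[0.88,4.15,0,0,0,6.43,1],[0.88,4.15,0,0,0,6.43,1],[0.88,4.15,0,0,0,6.43,1],[0.88,4.15,0,0,0,6.43,1],[0.88,4.15,0,0,0,6.43,1],[0.88,4.15,0,0,0,6.43,1],[0.88,4.15,0,0,0,6.43,1],[0.88,4.15,0,0,0,6.43,1],[0,0,0,0,0,0,1]]'
python3 - <<'E'
from h import *
look("wrist","pics/w4.png",z=.05,amin=1500)
E
```

```text
time: 7.45
eef_pos: [0.4822, -0.3365, 0.1516]
orientation: [0.124, -2.89, 0.023]
contact_force: [0.6, 0.2, 0.6]
grip_width: 0.0156
finger_force: 30.0
time: 8.95
eef_pos: [0.6024, 0.2517, 0.1459]
orientation: [2.187, -1.99, 0.286]
contact_force: [-0.5, -0.5, -0.5]
grip_width: 0.0155
finger_force: 30.0
tcp [0.6024 0.2517 0.1459] xang 275.4 zax [ 0.027 -0.254 -0.967] w 0.0155 F [-0.5 -0.5 -0.5] q6 -0.82 t 8.95
(array([137., 451.]), 3081.0, array([0.7357, 0.4052]), 0.122, 179.4)
(array([375., 244.]), 15063.0, array([0.5633, 0.2236]), 0.153, 4.8)
(array([123., 223.]), 3770.5, array([0.7627, 0.226 ]), 0.079, 98.7)
(array([194.,  94.]), 4347.5, array([0.7157, 0.1204]), 0.062, 97.2)
(array([66., 84.]), 20211.0, array([0.817, 0.122]), 0.132, 94.8)
```

View pics/w4.png

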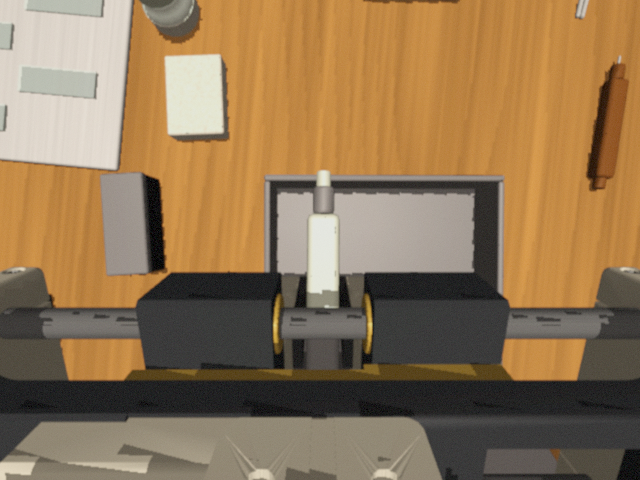

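Wrist view: the pen is over the case, with the near case corners at (267,177) and (502,177) and the pen at column 323, inside the left half.

Run:
```python
from h import *
p=ray("wrist",[[266,177],[503,177],[323,172]],.05); print(p)
d=p[1]-p[0]; L=np.linalg.norm(d); d/=L; n=np.array([d[1],-d[0],0]); n=n if n[1]>0 else -n
c=(p[0]+p[1])/2+.08*n; a=-n
print(L,"centre",c,"x-ang",np.degrees(np.arctan2(n[1],n[0])))
q=np.array([.6024,.2517,0])-c; print("tcp in case x",q@n,"y",q@d)
print("needle end h.", ray("wrist",[[323,172]],.145))
```

```text
[[0.6522703  0.17673853 0.05      ]
 [0.4668963  0.16021376 0.05      ]
 [0.60801101 0.16885857 0.05      ]]
0.18610907506408336 centre [0.55248004 0.24816017 0.05      ] x-ang 95.09404402737991
tcp in case x -0.0009065804778993951 y -0.05003709862689581
needle end h. [[0.60651657 0.18676823 0.145     ]]
```

```bash
python3 -m pendant '[[0,0,-3,0,0,0,1],[0,0,-4,0,0,0,1],[0,0,-3,0,0,0,1],[0,0,-2,0,0,0,1],[0,0,-0.9,0,0,0,1],[0,0,0,0,0,0,1]]'; python3 -m pendant '[[0,0,-0.1,0,0,0,2.4],[0,0,0,0,0,0,2.4],[0,0,0,0,0,0,2.4],[0,0,2,0,0,0,2.4],[0,0,4,0,0,0,2.4],[0,0,4,0,0,0,2.4],[0,0,3,0,0,0,4],[0,0,0,0,0,0,4]]'
python3 - <<'E'
from h import *
look("top","pics/t5.png",amax=1500)
look("wrist","pics/w5.png",z=.02,amin=1500)
E
```

```text
time: 9.6
eef_pos: [0.601, 0.2448, 0.0165]
orientation: [2.173, -1.997, 0.284]
contact_force: [-0.3, -0.2, -0.0]
grip_width: 0.0155
finger_force: 30.0
time: 10.4
eef_pos: [0.6037, 0.2475, 0.1527]
orientation: [2.182, -2.003, 0.288]
contact_force: [1.1, 0.2, 0.0]
grip_width: 0.0349
finger_force: 0.0
tcp [0.6037 0.2475 0.1527] xang 274.8 zax [ 0.03  -0.25  -0.968] w 0.0349 F [1.1 0.2 0. ] q6 -0.82 t 10.4
(array([351., 325.]), 206.0, array([ 0.3798, -0.0619]), 0.121, 83.2)
(array([362., 251.]), 162.0, array([ 0.5447, -0.0871]), 0.063, 11.9)
(array([327., 245.]), 159.0, array([ 0.559 , -0.0087]), 0.061, 4.9)
(array([221., 225.]), 150.5, array([0.6046, 0.2352]), 0.056, 94.6)
(array([478., 227.]), 1146.5, array([ 0.6014, -0.3511]), 0.122, 94.6)
(array([277., 172.]), 574.5, array([0.732 , 0.1092]), 0.071, 96.6)
(array([169., 177.]), 169.5, array([0.7199, 0.3626]), 0.09, 23.7)
(array([409., 164.]), 439.5, array([ 0.7527, -0.1989]), 0.056, 90.0)
(array([590.,  65.]), 482.5, array([ 1.0015, -0.6406]), 0.232, 90.5)
tcp [0.6025 0.2468 0.15  ] xang 274.8 zax [ 0.027 -0.252 -0.967] w 0.0376 F [ 0.1  0.2 -0.2] q6 -0.82 t 10.45
(array([151., 447.]), 2920.5, array([0.7423, 0.419 ]), 0.113, 178.2)
(array([374., 241.]), 14373.0, array([0.5593, 0.2174]), 0.17, 4.9)
(array([126., 231.]), 3442.5, array([0.7804, 0.2269]), 0.088, 98.7)
(array([194., 103.]), 4226.5, array([0.7283, 0.109 ]), 0.069, 97.4)
(array([81., 88.]), 21664.5, array([0.8295, 0.1048]), 0.156, 94.3)
```

View pics/t5.png

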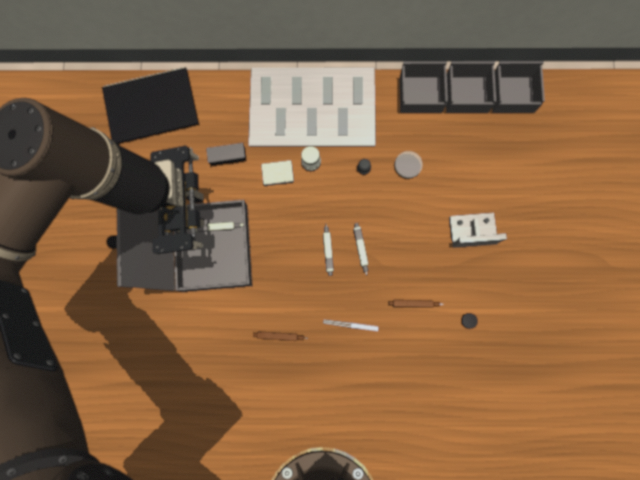

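Top view: pen C lies in the case at (225,225), and pens A and B have not moved. On to pen B.

```bash
python3 -m pendant '[[0,0,0,7.3,0.8,0,4],[0,0,0,7.3,0.8,0,4],[-0.425,-2.78,0,0,0,-6.96,4],[-0.425,-2.78,0,0,0,-6.96,4],[-0.425,-2.78,0,0,0,-6.96,4],[-0.425,-2.78,0,0,0,-6.96,4],[-0.425,-2.78,0,0,0,-6.96,4],[-0.425,-2.78,0,0,0,-6.96,4],[-0.425,-2.78,0,0,0,-6.96,4],[-0.425,-2.78,0,0,0,-6.96,4],[-0.425,-2.78,0,0,0,-6.96,4],[-0.425,-2.78,0,0,0,-6.96,4],[-0.425,-2.78,0,0,0,-6.96,4],[-0.425,-2.78,0,0,0,-6.96,4],[0,0,0,0,0,0,4],[0,0,0,0,0,0,4]]'
python3 - <<'E'
from h import *
im,i=look("wrist","pics/w6.png",z=.014,amin=1500,amax=8000)
# thin-needle/nose side visible: pen axis line at fixed column
E
```

```text
time: 12.1
eef_pos: [0.5496, -0.0886, 0.1457]
orientation: [0.311, -3.12, -0.009]
contact_force: [-0.6, 1.1, 0.0]
grip_width: 0.0399
finger_force: 0.0
tcp [ 0.5496 -0.0886  0.1457] xang 191.4 zax [-0.006  0.005 -1.   ] w 0.0399 F [-0.6  1.1  0. ] q6 -1.56 t 12.1
(array([107., 451.]), 6526.0, array([ 0.8286, -0.2661]), 0.226, 101.0)
(array([ 46., 235.]), 4220.5, array([ 0.5998, -0.3266]), 0.083, 96.6)
(array([397.,  31.]), 1973.0, array([ 0.3842, -0.0645]), 0.118, 81.9)
```

View pics/w6.png

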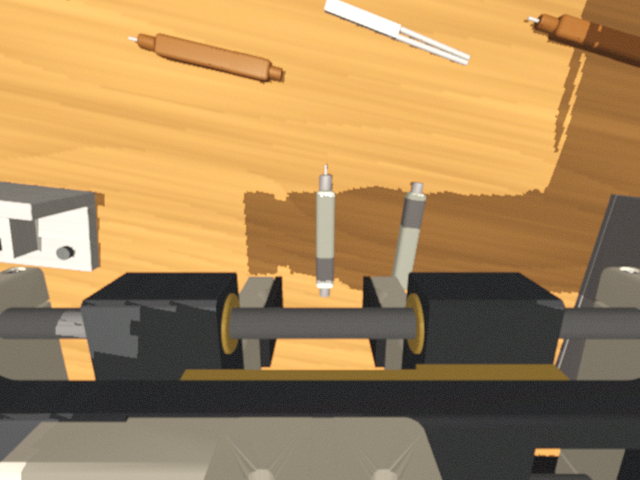

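Wrist view: pen B runs from its needle at (325,164) to its button at (325,296), in line with the fingers. Pen A is at (410,240).

Run:
```python
from h import *
p=ray("wrist",[[325,296],[325,164]],.007); print(p, np.linalg.norm(p[0]-p[1])); print(p[0]+(p[1]-p[0])*61/121, status.observe()["eef_pos"])
```

```text
[[ 0.61244628 -0.0731306   0.007     ]
 [ 0.49229527 -0.09763678  0.007     ]] 0.12262470420669364
[ 0.55187428 -0.08548495  0.007     ] [ 0.54988239 -0.08802657  0.14585515]
```

```bash
python3 -m pendant '[[0.2,0.25,-3,0,0,0,4],[0,0,-4,0,0,0,4],[0,0,-3,0,0,0,4],[0,0,-2,0,0,0,4],[0,0,-1.3,0,0,0,4],[0,0,-0.9,0,0,0,4],[0,0,0,0,0,0,1],[0,0,0,0,0,0,1],[0,0,0,0,0,0,1],[0,0,0,0,0,0,1],[0,0,0,0,0,0,1],[0,0,0,0,0,0,1]]'; python3 -m pendant '[[0,0,1,0,0,0,1],[0,0,2,0,0,0,1],[0,0,4,0,0,0,1],[0,0,3,0,0,0,1],[0,0,0,0,0,0,1]]'
```

```text
time: 13.35
eef_pos: [0.553, -0.0854, 0.0055]
orientation: [0.312, -3.123, -0.009]
contact_force: [-1.0, 2.1, 6.3]
grip_width: 0.0154
finger_force: 30.0
time: 13.85
eef_pos: [0.5551, -0.0855, 0.1098]
orientation: [-0.313, 3.122, 0.008]
contact_force: [0.7, 0.0, -0.3]
grip_width: 0.0161
finger_force: 30.0
```

```bash
python3 -m pendant '[[-0.9,-3.12,0,0,0,-0.8,1],[-0.9,-3.12,0,0,0,-0.8,1],[-0.9,-3.12,0,0,0,-0.8,1],[-0.9,-3.12,0,0,0,-0.8,1],[-0.9,-3.12,0,0,0,-0.8,1],[-0.9,-3.12,0,0,0,-0.8,1],[-0.9,-3.12,0,0,0,-0.8,1],[-0.9,-3.12,0,0,0,-0.8,1],[0,0,-3,0,0,0,1],[0,0,-3,0,0,0,1],[0,0,0,0,0,0,1]]';  python3 -m pendant '[[0.5,0.05,0,0,0,0,1],[0.5,0.05,0,0,0,0,1],[0.3,0.03,0,0,0,0,1],[0.3,0.03,0,0,0,0,1],[0,0,0,0,0,0,1]]'
```

```text
time: 14.95
eef_pos: [0.477, -0.3343, 0.0409]
orientation: [0.134, -3.128, -0.014]
contact_force: [-0.1, 0.8, -1.1]
grip_width: 0.0156
finger_force: 30.0
time: 15.45
eef_pos: [0.4973, -0.3334, 0.0453]
orientation: [0.138, -3.136, -0.008]
contact_force: [0.1, 1.2, -0.6]
grip_width: 0.0154
finger_force: 30.0
```

```bash
python3 -m pendant '[[0.3,0.03,0,0,0,0,1],[0.3,0.03,0,0,0,0,1],[0.3,0.03,0,0,0,0,1],[0,0,0,0,0,0,1]]';  python3 -m pendant '[[0.3,0.03,0,0,0,0,1],[0.3,0.03,0,0,0,0,1],[0,0,0,0,0,0,1]]'
```

```text
time: 15.85
eef_pos: [0.5051, -0.3326, 0.0444]
orientation: [0.137, -3.134, -0.009]
contact_force: [-3.1, 0.6, 1.0]
grip_width: 0.0155
finger_force: 30.0
time: 16.15
eef_pos: [0.5078, -0.3319, 0.0438]
orientation: [0.135, -3.128, -0.011]
contact_force: [-12.5, -2.4, 5.2]
grip_width: 0.0154
finger_force: 30.0
```

```bash
python3 -m pendant '[[0.3,0.03,0,0,0,0,1],[0.2,0.02,0,0,0,0,1],[0,0,0,0,0,0,1]]'
cat >> h.py <<'E'
def sleeve(im):
    for r in range(150,215,4):
        s=im[r,290:355].astype(int); print(r,int(((s.max(1)-s.min(1))<45).sum()),end="; ")
    print()
E
python3 - <<'E'
from h import *
sleeve(cv2.imread("pics/w2.png"));sleeve(cv2.imread("pics/w3.png"))
im,i=look("wrist","pics/w7.png",z=.05,amin=1500); sleeve(im)
E
```

```text
time: 16.45
eef_pos: [0.5086, -0.3312, 0.0426]
orientation: [0.133, -3.121, -0.014]
contact_force: [-21.3, -6.2, 5.2]
grip_width: 0.0154
finger_force: 30.0
150 22; 154 25; 158 27; 162 28; 166 28; 170 27; 174 30; 178 27; 182 23; 186 4; 190 19; 194 20; 198 20; 202 20; 206 20; 210 20; 214 18; 
150 0; 154 0; 158 0; 162 0; 166 0; 170 2; 174 13; 178 13; 182 13; 186 13; 190 20; 194 21; 198 21; 202 21; 206 21; 210 21; 214 25; 
tcp [ 0.5086 -0.3312  0.0426] xang 184.9 zax [-0.018  0.009 -1.   ] w 0.0154 F [-21.3  -6.2   5.2] q6 -1.22 t 16.45
(array([107., 456.]), 5979.0, array([ 0.6098, -0.4425]), 0.116, 94.2)
(array([323., 238.]), 3670.0, array([ 0.4773, -0.3349]), 0.066, 4.9)
150 0; 154 0; 158 0; 162 0; 166 0; 170 14; 174 14; 178 14; 182 14; 186 15; 190 23; 194 23; 198 23; 202 23; 206 22; 210 22; 214 22;
```

```bash
python3 -m pendant '[[-1,-0.1,0,0,0,0,1],[-3,-0.3,0,0,0,0,1],[0,0,3,0,0,0,1],[0,0,4,0,0,0,1],[0,0,3,0,0,0,1],[0,0,0,0,0,0,1],[0,0,0,0,0,0,1]]'; python3 -m pendant '[[0.53,4.16,0,0,0,6.43,1],[0.53,4.16,0,0,0,6.43,1],[0.53,4.16,0,0,0,6.43,1],[0.53,4.16,0,0,0,6.43,1],[0.53,4.16,0,0,0,6.43,1],[0.53,4.16,0,0,0,6.43,1],[0.53,4.16,0,0,0,6.43,1],[0.53,4.16,0,0,0,6.43,1],[0.53,4.16,0,0,0,6.43,1],[0.53,4.16,0,0,0,6.43,1],[0.53,4.16,0,0,0,6.43,1],[0.53,4.16,0,0,0,6.43,1],[0.53,4.16,0,0,0,6.43,1],[0.53,4.16,0,0,0,6.43,1],[0,0,0,0,0,0,1],[0,0,0,0,0,0,1]]'
python3 - <<'E'
from h import *
im,i=look("wrist","pics/w8.png",z=.05,amin=1500);sleeve(im)
E
```

```text
time: 17.2
eef_pos: [0.4776, -0.3355, 0.1457]
orientation: [0.138, -3.138, -0.007]
contact_force: [-1.2, 0.3, -0.9]
grip_width: 0.0154
finger_force: 30.0
time: 18.8
eef_pos: [0.5499, 0.2478, 0.1427]
orientation: [2.311, -2.114, -0.003]
contact_force: [-1.1, 0.2, -1.7]
grip_width: 0.0152
finger_force: 30.0
tcp [0.5499 0.2478 0.1427] xang 275.1 zax [-0.007 -0.005 -1.   ] w 0.0152 F [-1.1  0.2 -1.7] q6 -0.66 t 18.8
(array([104., 470.]), 3470.0, array([0.7329, 0.4831]), 0.193, 4.5)
(array([316., 228.]), 17020.0, array([0.5552, 0.2342]), 0.162, 5.0)
(array([314., 180.]), 2050.5, array([0.5589, 0.1988]), 0.193, 5.7)
(array([ 39., 187.]), 4760.0, array([0.7589, 0.2217]), 0.085, 98.5)
(array([97., 41.]), 5583.0, array([0.7092, 0.1209]), 0.055, 95.7)
(array([13., 62.]), 2241.5, array([0.7656, 0.1388]), 0.077, 81.7)
150 65; 154 65; 158 65; 162 65; 166 65; 170 65; 174 65; 178 65; 182 65; 186 65; 190 65; 194 65; 198 65; 202 65; 206 65; 210 65; 214 65;
```

```bash
python3 -m pendant '[[0,0,-3,0,0,0,1],[0,0,-4,0,0,0,1],[0,0,-3,0,0,0,1],[0,0,-2,0,0,0,1],[0,0,-0.9,0,0,0,1],[0,0,0,0,0,0,1]]'; python3 -m pendant '[[0,0,-0.1,0,0,0,2.4],[0,0,0,0,0,0,2.4],[0,0,0,0,0,0,2.4],[0,0,2,0,0,0,2.4],[0,0,4,0,0,0,2.4],[0,0,4,0,0,0,2.4],[0,0,3,0,0,0,4],[0,0,0,0,0,0,4]]'
python3 - <<'E'
from h import *
look("top","pics/t9.png",amax=400)
im,i=look("wrist","pics/w9.png",z=.02,amin=1500);
E
```

```text
time: 19.45
eef_pos: [0.5499, 0.2455, 0.0144]
orientation: [2.308, -2.117, -0.002]
contact_force: [0.0, -0.0, 0.2]
grip_width: 0.0156
finger_force: 30.0
time: 20.25
eef_pos: [0.5531, 0.2487, 0.1507]
orientation: [-2.316, 2.119, -0.001]
contact_force: [0.8, 0.0, -0.3]
grip_width: 0.0347
finger_force: 0.0
tcp [0.5531 0.2487 0.1507] xang 275.1 zax [ 0.003  0.001 -1.   ] w 0.0347 F [ 0.8  0.  -0.3] q6 -0.66 t 20.25
(array([351., 325.]), 208.0, array([ 0.3798, -0.0619]), 0.121, 83.2)
(array([224., 247.]), 83.0, array([0.5539, 0.2253]), 0.031, 95.9)
(array([327., 245.]), 162.0, array([ 0.559 , -0.0086]), 0.061, 4.9)
(array([ 12., 245.]), 268.5, array([0.5584, 0.715 ]), 0.114, 43.8)
(array([226., 224.]), 83.0, array([0.6064, 0.2238]), 0.032, 90.1)
tcp [0.5518 0.248  0.148 ] xang 275.0 zax [-0.001 -0.    -1.   ] w 0.0372 F [-0.1  0.  -0.7] q6 -0.66 t 20.3
(array([104., 470.]), 3459.0, array([0.7627, 0.5306]), 0.224, 5.0)
(array([319., 200.]), 14592.5, array([0.5568, 0.2187]), 0.178, 5.0)
(array([318., 178.]), 2023.5, array([0.5587, 0.2008]), 0.216, 5.0)
(array([ 49., 186.]), 4516.5, array([0.7831, 0.2273]), 0.094, 97.9)
(array([105.,  41.]), 5495.5, array([0.7275, 0.1135]), 0.063, 95.9)
(array([18., 62.]), 3461.0, array([0.7948, 0.1337]), 0.088, 81.5)
```

Pens B and C show in the case at (224,247) and (226,224). Now pen A, grasped with the opposite yaw so that it can be turned round.

```bash
python3 -m pendant '[[0,-2.14,0,0,0,7.5,4],[0,-2.14,0,0,0,7.5,4],[0,-2.14,0,0,0,7.5,4],[0,-2.14,0,0,0,7.5,4],[0,-2.14,0,0,0,7.5,4],[0,-2.14,0,0,0,7.5,4],[0,-2.14,0,0,0,7.5,4],[0,-2.14,0,0,0,7.5,4],[0,-2.14,0,0,0,7.5,4],[0,-2.14,0,0,0,7.5,4],[0,-2.14,0,0,0,7.5,4],[0,-2.14,0,0,0,7.5,4],[0,0,0,0,0,0,4],[0,0,0,0,0,0,4]]'
python3 - <<'E'
from h import *
im,i=look("wrist","pics/w10.png",z=.014,amin=1000,amax=8000)
E
```

```text
time: 21.75
eef_pos: [0.55, -0.0103, 0.1437]
orientation: [3.133, 0.132, 0.004]
contact_force: [-0.1, 0.7, -0.8]
grip_width: 0.0398
finger_force: 0.0
tcp [ 0.55   -0.0103  0.1437] xang 4.8 zax [ 0.003 -0.006 -1.   ] w 0.0398 F [-0.1  0.7 -0.8] q6 1.31 t 21.75
(array([106., 458.]), 4927.5, array([0.2831, 0.1966]), 0.225, 94.4)
(array([320., 206.]), 1323.0, array([ 0.5724, -0.0084]), 0.081, 4.7)
(array([595.,  18.]), 2110.0, array([ 0.7314, -0.2021]), 0.062, 94.9)
(array([182.,  10.]), 1581.0, array([0.7103, 0.1055]), 0.074, 94.9)
```

View pics/w10.png

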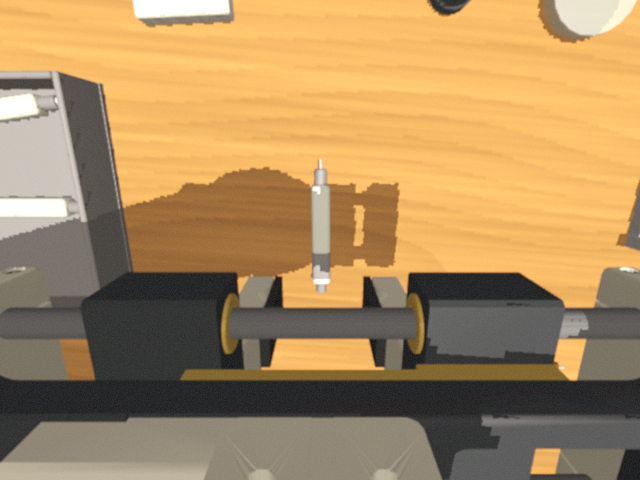

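Wrist view: pen A runs from its needle at (320,160) to its button at (321,291), in line with the fingers.

```bash
python3 -m pendant '[[0.2,0.1,-3,0,0,0,4],[0,0,-4,0,0,0,4],[0,0,-3,0,0,0,4],[0,0,-2,0,0,0,4],[0,0,-1.3,0,0,0,4],[0,0,-0.8,0,0,0,4],[0,0,0,0,0,0,1],[0,0,0,0,0,0,1],[0,0,0,0,0,0,1],[0,0,0,0,0,0,1],[0,0,0,0,0,0,1],[0,0,0,0,0,0,1]]'; python3 -m pendant '[[0,0,1,0,0,0,1],[0,0,2,0,0,0,1],[0,0,4,0,0,0,1],[0,0,3,0,0,0,1],[0,0,0,0,0,0,1]]'
```

```text
time: 23.0
eef_pos: [0.5532, -0.0087, 0.0046]
orientation: [3.133, 0.138, 0.009]
contact_force: [-1.9, 1.1, 7.6]
grip_width: 0.0155
finger_force: 30.0
time: 23.5
eef_pos: [0.5553, -0.0083, 0.1087]
orientation: [3.134, 0.139, 0.019]
contact_force: [1.0, 0.7, -0.9]
grip_width: 0.0153
finger_force: 30.0
```

```bash
python3 -m pendant '[[-0.37,-1.63,0,0,0,-7.5,1],[-0.37,-1.63,0,0,0,-7.5,1],[-0.37,-1.63,0,0,0,-7.5,1],[-0.37,-1.63,0,0,0,-7.5,1],[-0.37,-1.63,0,0,0,-7.5,1],[-0.37,-1.63,0,0,0,-7.5,1],[-0.37,-1.63,0,0,0,-7.5,1],[-0.37,-1.63,0,0,0,-7.5,1],[-0.37,-1.63,0,0,0,-7.5,1],[-0.37,-1.63,0,0,0,-7.5,1],[-0.37,-1.63,0,0,0,-7.5,1],[-0.37,-1.63,0,0,0,-7.5,1],[-0.37,-1.63,0,0,0,-7.5,1],[-0.37,-1.63,0,0,0,-7.5,1],[-0.37,-1.63,0,0,0,-7.5,1],[-0.37,-1.63,0,0,0,-7.5,1],[-0.37,-1.63,0,0,0,-7.5,1],[-0.37,-1.63,0,0,0,-7.5,1],[-0.37,-1.63,0,0,0,-7.5,1],[-0.37,-1.63,0,0,0,-7.5,1]]'; python3 -m pendant '[[0,0,0,0,0,-7.5,1],[0,0,0,0,0,-7.5,1],[0,0,0,0,0,-7.5,1],[0,0,0,0,0,-7.5,1],[0,0,-3,0,0,0,1],[0,0,-3,0,0,0,1],[0,0,0,0,0,0,1],[0,0,0,0,0,0,1]]'
python3 - <<'E'
from h import *
im,i=look("wrist","pics/w11.png",z=.05,amin=1500);sleeve(im)
E
```

```text
time: 25.5
eef_pos: [0.478, -0.3354, 0.1035]
orientation: [0.935, -2.993, -0.008]
contact_force: [0.3, 0.6, -0.1]
grip_width: 0.0155
finger_force: 30.0
time: 26.3
eef_pos: [0.4782, -0.335, 0.0437]
orientation: [0.138, -3.133, -0.009]
contact_force: [0.3, 0.1, 0.3]
grip_width: 0.0155
finger_force: 30.0
tcp [ 0.4782 -0.335   0.0437] xang 185.0 zax [-0.006  0.006 -1.   ] w 0.0155 F [0.3 0.1 0.3] q6 -1.2 t 26.3
(array([108., 454.]), 6642.5, array([ 0.5817, -0.4474]), 0.119, 94.6)
(array([322., 251.]), 3105.5, array([ 0.4536, -0.3383]), 0.055, 5.0)
150 12; 154 0; 158 0; 162 0; 166 0; 170 0; 174 0; 178 4; 182 4; 186 4; 190 4; 194 15; 198 22; 202 22; 206 23; 210 23; 214 23;
```

```bash
python3 -m pendant '[[0.5,0.05,0,0,0,0,1],[0.5,0.05,0,0,0,0,1],[0.3,0.03,0,0,0,0,1],[0.3,0.03,0,0,0,0,1],[0,0,0,0,0,0,1]]'; python3 -m pendant '[[0.3,0.03,0,0,0,0,1],[0.3,0.03,0,0,0,0,1],[0.3,0.03,0,0,0,0,1],[0,0,0,0,0,0,1]]'
```

```text
time: 26.85
eef_pos: [0.4951, -0.3333, 0.0437]
orientation: [0.138, -3.135, -0.009]
contact_force: [0.6, 0.2, -0.2]
grip_width: 0.0157
finger_force: 30.0
time: 27.25
eef_pos: [0.5033, -0.3323, 0.0434]
orientation: [0.138, -3.134, -0.009]
contact_force: [-3.2, 0.3, -0.0]
grip_width: 0.0158
finger_force: 30.0
```

```bash
python3 -m pendant '[[0.3,0.03,0,0,0,0,1],[0,0,0,0,0,0,1]]'
python3 - <<'E'
from h import *
im,i=look("wrist","pics/w12.png",z=.05,amin=1500);sleeve(im)
E
```

```text
time: 27.45
eef_pos: [0.5052, -0.332, 0.0432]
orientation: [0.137, -3.132, -0.01]
contact_force: [-6.6, -0.8, 2.0]
grip_width: 0.0155
finger_force: 30.0
tcp [ 0.5052 -0.332   0.0432] xang 185.0 zax [-0.007  0.006 -1.   ] w 0.0155 F [-6.6 -0.8  2. ] q6 -1.22 t 27.45
(array([107., 456.]), 5914.0, array([ 0.6089, -0.4444]), 0.118, 94.6)
(array([322., 242.]), 3405.0, array([ 0.4759, -0.3358]), 0.063, 5.0)
150 0; 154 0; 158 0; 162 0; 166 0; 170 0; 174 0; 178 14; 182 15; 186 15; 190 15; 194 17; 198 22; 202 22; 206 22; 210 23; 214 23;
```

Pressing on to about 20 N, then to the case at case y = +50 mm, i.e. TCP near (0.502, 0.244).

```bash
python3 -m pendant '[[0.3,0.03,0,0,0,0,1],[0.3,0.03,0,0,0,0,1],[0.2,0.02,0,0,0,0,1],[0,0,0,0,0,0,1],[0,0,0,0,0,0,1]]'
python3 - <<'E'
from h import *
im,i=look("wrist","pics/w13.png",z=.05,amin=1500);sleeve(im)
E
python3 -m pendant '[[-1,-0.1,0,0,0,0,1],[-3,-0.3,0,0,0,0,1],[0,0,3,0,0,0,1],[0,0,4,0,0,0,1],[0,0,3,0,0,0,1],[0,0,0,0,0,0,1],[0,0,0,0,0,0,1]]'
```

```text
time: 28.0
eef_pos: [0.5061, -0.331, 0.0414]
orientation: [0.133, -3.12, -0.015]
contact_force: [-21.6, -5.6, 4.4]
grip_width: 0.0157
finger_force: 30.0
tcp [ 0.5061 -0.331   0.0414] xang 184.9 zax [-0.019  0.009 -1.   ] w 0.0157 F [-21.6  -5.6   4.4] q6 -1.22 t 28.0
(array([107., 451.]), 6485.0, array([ 0.6029, -0.4412]), 0.115, 94.2)
(array([324., 240.]), 3488.5, array([ 0.476 , -0.3343]), 0.063, 4.9)
150 0; 154 0; 158 0; 162 0; 166 0; 170 0; 174 5; 178 15; 182 15; 186 15; 190 15; 194 21; 198 23; 202 23; 206 23; 210 22; 214 23; 
time: 28.75
eef_pos: [0.4759, -0.3353, 0.1447]
orientation: [-0.138, 3.139, 0.007]
contact_force: [-0.2, 0.3, -1.6]
grip_width: 0.0153
finger_force: 30.0
```

```bash
python3 -m pendant '[[0.2,4.12,0,0,0,6.43,1],[0.2,4.12,0,0,0,6.43,1],[0.2,4.12,0,0,0,6.43,1],[0.2,4.12,0,0,0,6.43,1],[0.2,4.12,0,0,0,6.43,1],[0.2,4.12,0,0,0,6.43,1],[0.2,4.12,0,0,0,6.43,1],[0.2,4.12,0,0,0,6.43,1],[0.2,4.12,0,0,0,6.43,1],[0.2,4.12,0,0,0,6.43,1],[0.2,4.12,0,0,0,6.43,1],[0.2,4.12,0,0,0,6.43,1],[0.2,4.12,0,0,0,6.43,1],[0.2,4.12,0,0,0,6.43,1],[0,0,0,0,0,0,1],[0,0,0,0,0,0,1],[0,0,0,0,0,0,1]]'
python3 - <<'E'
from h import *
im,i=look("wrist","pics/w14.png",z=.05,amin=1500)
E
```

```text
time: 30.45
eef_pos: [0.502, 0.2409, 0.1426]
orientation: [2.31, -2.117, -0.002]
contact_force: [0.2, -0.0, -0.8]
grip_width: 0.0155
finger_force: 30.0
tcp [0.502  0.2409 0.1426] xang 275.0 zax [-0.007 -0.005 -1.   ] w 0.0155 F [ 0.2 -0.  -0.8] q6 -0.71 t 30.45
(array([104., 470.]), 3517.5, array([0.6855, 0.4753]), 0.193, 4.5)
(array([258., 229.]), 18602.5, array([0.5504, 0.2321]), 0.161, 4.9)
(array([255., 199.]), 2390.5, array([0.5536, 0.2095]), 0.196, 13.9)
(array([36., 43.]), 5595.0, array([0.7007, 0.1188]), 0.054, 85.6)
```

View pics/w14.png

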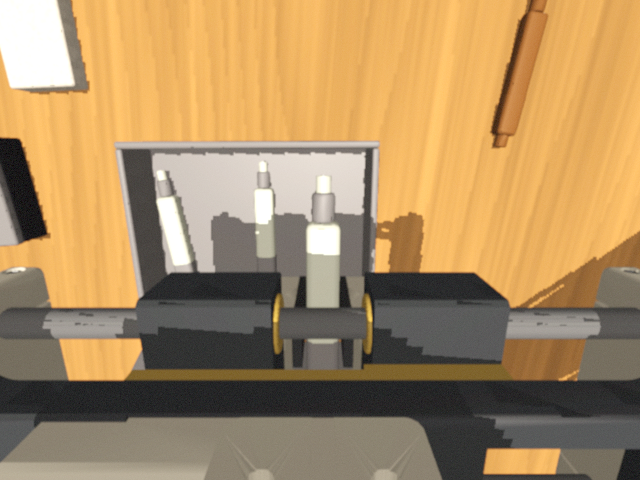

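Wrist view: pens C and B lie in the case at (175,220) and (264,210), sleeves out. Pen C has been nudged slightly askew but is inside. Pen A is over the free right third. I'll lower and release it.

```bash
python3 -m pendant '[[0,0,-3,0,0,0,1],[0,0,-4,0,0,0,1],[0,0,-3,0,0,0,1],[0,0,-2,0,0,0,1],[0,0,-1,0,0,0,1],[0,0,0,0,0,0,1]]'; python3 -m pendant '[[0,0,0,0,0,0,2.4],[0,0,0,0,0,0,2.4],[0,0,0,0,0,0,2.4],[0,0,2,0,0,0,2.4],[0,0,4,0,0,0,2.4],[0,0,4,0,0,0,2.4],[0,0,4,0,0,0,2.4],[0,-4,4,0,0,0,0],[0,-4,4,0,0,0,0],[0,-4,0,0,0,0,0],[0,-4,0,0,0,0,0],[0,0,0,0,0,0,0]]'
python3 - <<'E'
from h import *
im,i=look("wrist","pics/w15.png",z=.02,amin=1500)
a,_=look("top",amax=400); b,_=look("scene",amax=400)
t=np.zeros((420,800,3),np.uint8)
t[:, :400]=cv2.resize(a[160:328,80:240],(400,420)); t[:,400:]=cv2.resize(b[50:218,300:460],(400,420))
cv2.imwrite("pics/m15.png",t[:,:,::-1])
E
```

```text
time: 31.1
eef_pos: [0.5021, 0.2402, 0.0125]
orientation: [2.309, -2.117, -0.002]
contact_force: [0.1, 0.7, -0.3]
grip_width: 0.0157
finger_force: 30.0
time: 32.3
eef_pos: [0.5019, 0.0875, 0.2257]
orientation: [2.31, -2.121, -0.001]
contact_force: [-0.3, 0.7, -0.2]
grip_width: 0.0002
finger_force: 0.0
tcp [0.5019 0.0875 0.2257] xang 274.9 zax [-0.004 -0.003 -1.   ] w 0.0002 F [-0.3  0.7 -0.2] q6 -0.47 t 32.3
(array([113., 216.]), 2779.0, array([0.7282, 0.1058]), 0.076, 96.7)
(array([ 36., 134.]), 13300.5, array([0.7994, 0.0267]), 0.271, 82.3)
tcp [0.5023 0.089  0.2255] xang 274.9 zax [-0.004 -0.003 -1.   ] w 0.0006 F [0.1 0.5 0.2] q6 -0.48 t 32.35
(array([358., 474.]), 82.0, array([ 0.0712, -0.0755]), 0.022, 179.6)
(array([351., 325.]), 207.0, array([ 0.3798, -0.0619]), 0.121, 83.6)
(array([268., 226.]), 107.0, array([0.6023, 0.1279]), 0.161, 152.5)
tcp [0.5026 0.0901 0.2252] xang 274.9 zax [-0.004 -0.003 -1.   ] w 0.0004 F [-0.   0.6 -0.4] q6 -0.48 t 32.4
(array([221., 249.]), 111.0, array([ 0.3827, -0.0629]), 0.118, 81.8)
(array([397., 184.]), 128.0, array([0.6263, 0.2587]), 0.063, 102.9)
(array([362., 175.]), 121.0, array([0.5484, 0.2452]), 0.062, 94.7)
(array([326.,  77.]), 121.5, array([0.3223, 0.5138]), 0.079, 55.2)
(array([ 4., 55.]), 130.5, array([-0.4875,  0.195 ]), 0.071, 106.4)
(array([526.,  14.]), 366.5, array([0.7098, 1.0424]), 0.088, 27.7)
```

View pics/m15.png

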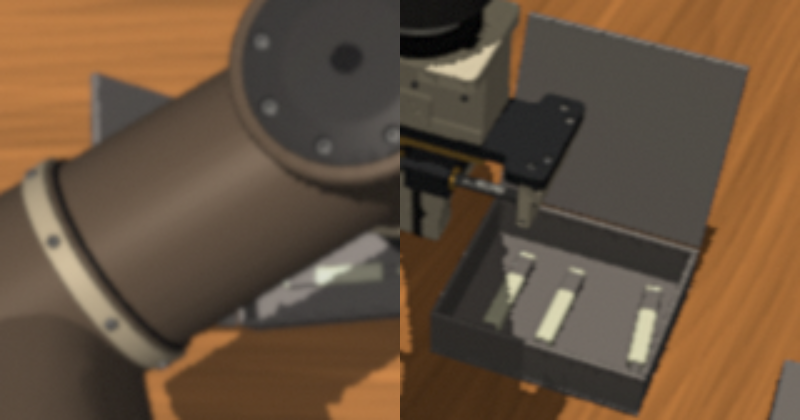

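The scene half of the picture shows all three pens in the case and the lid leaning back (free edge about y = 0.39, z = 0.195). I'll go round behind the lid with closed fingers, off the knob's line.

```bash
python3 -m pendant '[[0,0,4,0,0,0,0],[-0.5,0,4,0,0,0,0],[-0.5,4.2,0,0,0,0,0],[0,4.2,0,0,0,0,0],[0,4.2,0,0,0,0,0],[0,4.2,0,0,0,0,0],[0,4.2,0,0,0,0,0],[0,4.2,0,0,0,0,0],[0,4.2,0,0,0,0,0],[0,4.2,0,0,0,0,0],[0,4.2,0,0,0,0,0],[0,0,0,0,0,0,0],[0,0,0,0,0,0,0]]'
python3 -m pendant '[[0,0,-3,0,0,0,0],[0,0,-4,0,0,0,0],[0,0,-4,0,0,0,0],[0,0,-2.5,0,0,0,0],[0,0,0,0,0,0,0],[0,0,0,0,0,0,0]]'
```

```text
time: 33.75
eef_pos: [0.4914, 0.4708, 0.3028]
orientation: [2.314, -2.112, -0.001]
contact_force: [0.2, -0.3, -0.3]
grip_width: 0.0005
finger_force: 0.0
time: 34.35
eef_pos: [0.4929, 0.4687, 0.1704]
orientation: [2.313, -2.117, -0.001]
contact_force: [0.5, -0.2, 0.6]
grip_width: 0.0007
finger_force: 0.0
```

Now I push the lid over in steps, towards −y.

```bash
python3 -m pendant '[[0,-1,0,0,0,0,0],[0,-1,0,0,0,0,0],[0,-1,0,0,0,0,0],[0,-1,0,0,0,0,0],[0,-1,0,0,0,0,0],[0,-1,0,0,0,0,0],[0,-1,0,0,0,0,0]]'
python3 -m pendant '[[0,-1,0,0,0,0,0],[0,-1,0,0,0,0,0],[0,-1,0,0,0,0,0],[0,-1,0,0,0,0,0]]'
python3 - <<'E'
from h import *
b,_=look("scene",amax=0)
cv2.imwrite("pics/s16.png",cv2.resize(b[20:220,260:480,::-1],(660,600)))
E
```

```text
time: 35.05
eef_pos: [0.4926, 0.398, 0.1694]
orientation: [2.312, -2.117, -0.002]
contact_force: [-0.3, 3.6, 2.1]
grip_width: 0.0006
finger_force: 1.3
time: 35.45
eef_pos: [0.4926, 0.358, 0.1693]
orientation: [2.312, -2.117, -0.002]
contact_force: [0.3, 2.1, 1.4]
grip_width: 0.0002
finger_force: 0.8
tcp [0.4926 0.358  0.1693] xang 275.1 zax [-0.005 -0.004 -1.   ] w 0.0002 F [0.3 2.1 1.4] q6 -0.86 t 35.45
```

View pics/s16.png

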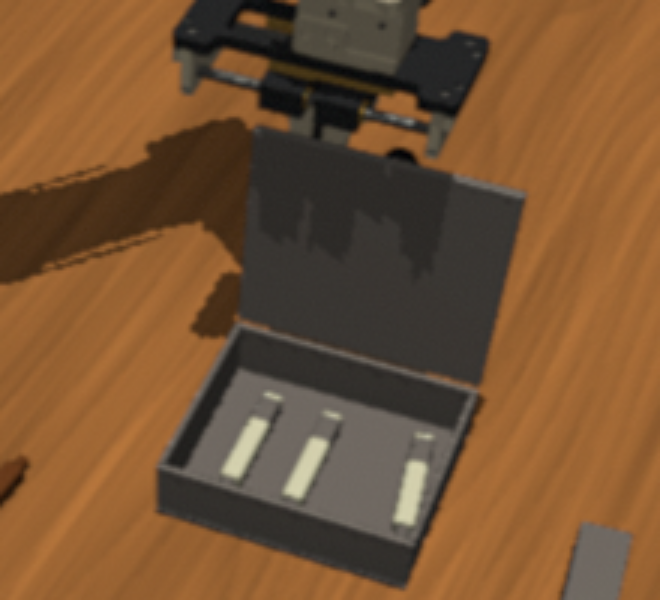

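The lid is about upright and moving well; the pens are undisturbed. I continue over the top and down.

```bash
python3 -m pendant '[[0,-1.2,0,0,0,0,0],[0,-1.2,0,0,0,0,0],[0,-1.2,0,0,0,0,0],[0,-1.2,0,0,0,0,0],[0,-1.2,0,0,0,0,0],[0,-1.2,0,0,0,0,0],[0,-1.3,0,0,0,0,0],[0,0,0,0,0,0,0]]'
python3 -m pendant '[[0,-1,-0.5,0,0,0,0],[0,-1,-0.6,0,0,0,0],[0,-1,-0.8,0,0,0,0],[0,-1,-1,0,0,0,0],[0,-0.5,-1,0,0,0,0],[0,-0.5,-1,0,0,0,0],[0,0,0,0,0,0,0]]'
```

```text
time: 36.3
eef_pos: [0.4922, 0.2718, 0.1694]
orientation: [2.31, -2.118, -0.002]
contact_force: [-0.3, -0.6, -0.2]
grip_width: 0.0009
finger_force: 0.0
time: 37.0
eef_pos: [0.4914, 0.2224, 0.1183]
orientation: [2.309, -2.116, -0.003]
contact_force: [-0.2, -0.0, -0.0]
grip_width: 0.0005
finger_force: 0.0
```

Run:
```python
from h import *
b,_=look("scene",amax=0)
cv2.imwrite("pics/s17.png",cv2.resize(b[20:220,260:480,::-1],(660,600)))
```

```text
tcp [0.4914 0.2224 0.1183] xang 275.0 zax [-0.008 -0.006 -1.   ] w 0.0005 F [-0.2 -0.  -0. ] q6 -0.7 t 37.0
```

View pics/s17.png

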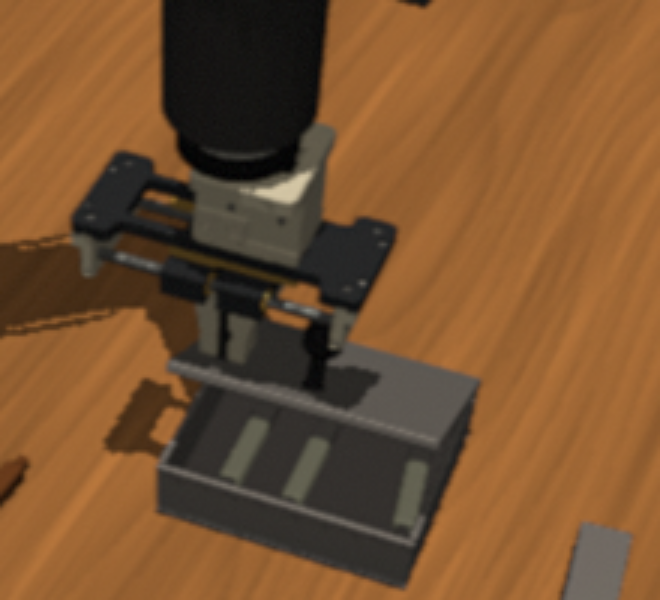

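The lid is about 35° open, with the fingertips over it beside the knob. I press down in steps.

```bash
python3 -m pendant '[[0,-0.5,-0.8,0,0,0,0],[0,-0.5,-0.8,0,0,0,0],[0,0,-0.8,0,0,0,0],[0,0,-0.8,0,0,0,0],[0,0,-0.8,0,0,0,0],[0,0,-0.8,0,0,0,0],[0,0,-0.6,0,0,0,0],[0,0,0,0,0,0,0]]'; python3 -m pendant '[[0,0,-0.3,0,0,0,0],[0,0,-0.3,0,0,0,0],[0,0,0,0,0,0,0]]'
```

```text
time: 37.85
eef_pos: [0.492, 0.2135, 0.0652]
orientation: [2.311, -2.116, -0.002]
contact_force: [-0.3, -0.3, -0.3]
grip_width: 0.0007
finger_force: 0.0
time: 38.15
eef_pos: [0.4925, 0.2138, 0.0601]
orientation: [2.312, -2.117, -0.002]
contact_force: [-0.9, -0.4, 1.0]
grip_width: 0.0003
finger_force: 0.0
```

```bash
python3 -m pendant '[[0,0,-0.2,0,0,0,0],[0,0,-0.2,0,0,0,0],[0,0,-0.2,0,0,0,0],[0,0,0,0,0,0,0]]'; python3 -m pendant '[[0,0,-0.2,0,0,0,0],[0,0,0,0,0,0,0],[0,0,0,0,0,0,0]]'
```

```text
time: 38.55
eef_pos: [0.4929, 0.2139, 0.0582]
orientation: [2.315, -2.116, -0.0]
contact_force: [-15.5, -2.9, 40.2]
grip_width: 0.0008
finger_force: 19.9
time: 38.85
eef_pos: [0.493, 0.2139, 0.0579]
orientation: [2.316, -2.116, 0.001]
contact_force: [-21.3, -5.2, 56.7]
grip_width: 0.0007
finger_force: 28.7
```

It has stopped hard at z = 0.058, which is the lid's shut height. Backing off to check.

```bash
python3 -m pendant '[[0,0,1.5,0,0,0,0],[0,0,3,0,0,0,0],[0,0,4,0,0,0,0],[0,0,4,0,0,0,0],[0,-4,3,0,0,0,0],[0,-4,0,0,0,0,0],[0,-4,0,0,0,0,0],[0,-4,0,0,0,0,0],[0,-4,0,0,0,0,0],[0,0,0,0,0,0,0],[0,0,0,0,0,0,0],[0,0,0,0,0,0,0]]'
python3 - <<'E'
from h import *
b,_=look("scene",amax=0)
cv2.imwrite("pics/s18.png",cv2.resize(b[20:420,160:480,::-1],(480,600)))
E
```

```text
time: 40.05
eef_pos: [0.4927, 0.0142, 0.2073]
orientation: [2.312, -2.117, -0.002]
contact_force: [1.1, -0.1, -0.6]
grip_width: 0.0006
finger_force: 0.0
tcp [0.4927 0.0142 0.2073] xang 275.1 zax [-0.005 -0.004 -1.   ] w 0.0006 F [ 1.1 -0.1 -0.6] q6 -0.34 t 40.05
```

View pics/s18.png

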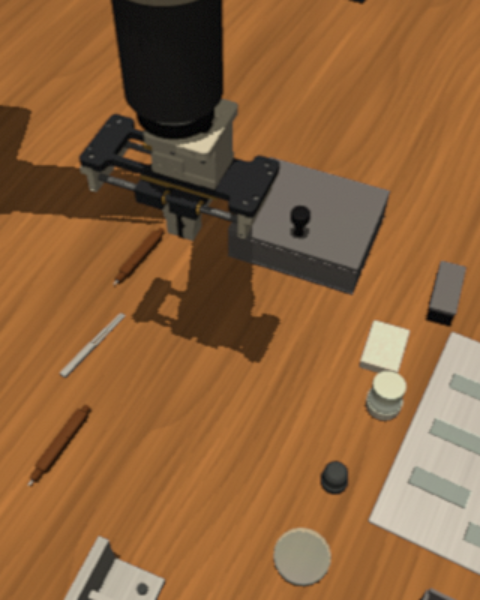

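The lid is flat on the rim, with the knob at (300,220). The gripper is clear and the bystanders are in place. Handing in.

```bash
python3 -c "
from cell import workorder
print(workorder.job_done())"
```

```text
the job is handed in; nothing more can be done
None
```

I pressed the buttons of all three pens home against the steel plate, laid the pens in the case, shut the lid and handed the job in at about 40 s; the hand-in call gave no verdict.

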